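# Feel out the free travel of a stiff valve lever

## Task

The lever of the sampling valve has begun to bind at both ends of its swing. Swing it by its upright grip to the left until it stiffens and lean on it lightly there for a moment (about 6 N at the grip, never more than 12 N), then do the same to the right, so that the lever carries the two tell-tale pointers out to the stiff spots. Finally set the lever midway between the two pointers, leave the pointers where the lever pushed them, and let go, without shifting the small things round the valve.

Things in the scene. Friction and masses are not known exactly. Their poses are not given: they have to be found in the camera images.
- valve: fixed grey housing 130 x 180 x 37 mm (x, y, z), dial plate on top. Origin: table plane below the lever's vertical pivot, 39 mm ahead of the rear edge; y to the left, z up. Two unseen stiff spots inside, elsewhere each time, 0.2 to 0.9 rad to either side of -x: resistance grows springily by about 1.5 N per mm at the grip; under 3 N there is not felt, over 12 N strains the valve.
- lever: steel lever turning on the housing. Origin: on the vertical pivot at table height (stays put). The arm, 14 mm wide, top 60 mm above the table, points along its own -x; its y is square to the arm, to the left. Swings with under 1 N at the grip and stays where left; let go in a stiff spot it springs back to where the stiffness began.
- grip (a point): middle of the lever's upright round black grip, on the arm 100 mm from the pivot, 88 mm above the table; grip 16 mm in diameter, free from 67 to 110 mm above the table (a 20 mm collar below that)
- tell_left_tip (a point): upright 6 mm steel pin of the left tell-tale pointer, 70 mm from the pivot (this point 58 mm above the table, pin top at 66 mm); it turns about the same pivot, is pushed to the left by the side of the lever arm (then 10 mm from the arm's middle line) and stays by friction
- tell_right_tip (a point): the same for the right tell-tale pointer, pushed to the right by the lever
- timer_mid (a point): middle of a white bench timer 64 x 64 x 19 mm lying to the right of the valve; not to be shifted
- cap_mid (a point): middle of a white screw cap 37 mm in diameter, 18 mm high, to the left of the valve; not to be shifted
- vial_mid (a point): middle of a white vial 31 mm in diameter, 47 mm high, behind the valve; not to be shifted

How it is judged (in metres and radians):
On the way, in this order (a step that is already met when the one before it is completed fails the run):
1. the lever leans on the left stiff spot with 3 N or more at the grip for 0.2 s, the left pointer carried by it (contact force between lever and valve above 5 N and y of tell_left_tip in the frame of lever below 0.0125 m), for 0.2 s.
2. the lever leans on the right stiff spot with 3 N or more at the grip for 0.2 s, the right pointer carried by it (contact force between lever and valve above 5 N and y of tell_right_tip in the frame of lever above -0.0125 m), for 0.2 s.
At the end, for the whole second after the job is handed in: the lever stands still midway between the two pointers to within about 6 degrees (each pin 39.5 to 57 mm to its side of the lever's middle line), and the pointers stand where the lever pushed them (y of tell_left_tip in the frame of lever between 0.0395 and 0.057 m and y of tell_right_tip in the frame of lever between -0.057 and -0.0395 m and angular speed of lever below 0.03 rad/s); the robot touches nothing.
It fails at once if the lever is forced into a stiff spot with more than 12 N at the grip (contact force between lever and valve above 20 N).
It fails at once if the timer, cap or vial round the valve is shifted by more than 20 mm (distance of any of timer_mid, cap_mid, vial_mid from where it was at the start of the episode above 0.02 m).
It also fails if it takes over 56 s, if anything falls off the work surface, if the arm or the gripper's body presses on something with over 40 N, if the wrist force passes 120 N, or if a joint passes its speed limit or range.

## Robot

A 6-joint arm with a two-finger parallel gripper is mounted at the origin on a cart in front of the work surface, level with it; the furniture and walls round the work are solid. World frame = base frame: x ahead of the robot, y to its left, z up, the work surface at z = 0. Lengths are in mm, angles in rad, forces in N, time in s.
With the tool pointing down it reaches from about 250 to 775 mm from the base axis. Payload 8.9 kg.
Tool frame: the origin (TCP) lies on the centre line of the jaws, within the pads' length; the fingertips stand 14 mm ahead of it and the grasp point (between the pads) lies 5 mm behind it; z points along the fingers, y is the line along which they close (so a half turn about z gives the same grasp; the last joint's range is limited). The gripper opens to 85 mm and grips with 20 to 120 N. Pads are 22 mm wide; open, the fingers measure 114 mm over their backs; the gripper's body (76 mm by 85 mm) begins 54 mm behind the grasp point. The pads swing forward as they close: fully open they stand 13 mm farther back than shut.
Start: joints at [-1.469, 0.291, -0.153, 1.127, 0, 1.431], TCP at [125.204, -509.851, 245.305] pointing down, gripper open.
Joint ranges: [-2.52, 2.52], [-0.91, 1.74], [-1.3, 1.37], [-1.96, 2.02], [-1.52, 1.47], [-3.14, 3.14]. Speed limits (rad/s): [2.22, 2.22, 2.79, 3.14, 3.14, 3.14].

## Interface

Orientations are given as a rotation vector (axis times angle).
In Python, from workcell import ctrl gives the robot as it stands.
- The arm moves only by the tool carry_out, never from a script. Its argument "commands" is a list of rows, each a list of 3 entries, a list of its own where there are three numbers: the shift along the tool's x, y, z in cm, then the turn, a rotation vector about the tool's x, y, z in degrees, then the finger opening in cm, from 0 to 8.54. In form: [[[dx, dy, dz], [rx, ry, rz], hand], ...]. A call has 1 to 20 rows; each row shifts and turns the commanded pose from where the row before left it, along the tool's axes as they then stand; what a row does not reach is not made up. A row lasts 1/12 s, in which the tool goes at most 41.7 mm and 7.16 degrees, less where a joint would pass 70% of its speed; a pose out of reach is approached as far as the arm can. A call with a gripper value outside its range is refused whole. The fingers move at their own pace and stop on an object; "squeeze" is the grip in N (left out, the last holds). Time passes only in rows, so rows that do not move let the fingers close. It gives the time, the measured TCP pose, the force, the opening and the grip force at its end, in the units of the state.
- ctrl.sense(): the state, without advancing time (a new reading comes with each control period).
- ctrl.grab_frame(name): name is "scene" or "side" or "wrist"; returns a dict with "pixels" (420x560x3 uint8, red, green, blue), "fx", "fy", "cx", "cy" (pixels), "T" (4x4, takes a point from camera to world coordinates); the wrist camera has in their place "tool_from_camera" (4x4, takes a point from camera to tool coordinates, whose origin is the TCP and whose axes are the flange's). Camera axes: x right, y up, looking along -z (the intrinsics and any distortion apply to the point x, -y, -z); pixel columns grow to the right and rows downward; lengths in mm; the calibration is good to about 2 mm. The wrist camera is an equidistant fisheye: a pixel r from the principal point sees the ray r / f radians off the axis. A picture is of the moment at which its call begins: read the wrist's pose just before it. There is no depth.
- ctrl.close_job(): hands the job in; it is judged then, once.
The state is a dict: "time_s": time; "q": joint angles; "qvel": joint speeds; "effort": joint torques, N m; "position": TCP position; "eef_rot": TCP orientation; "contact_force": force on the tool from outside, world axes, zero at the start; "torque": the same for the moment, N m; "finger_gap": finger opening in mm; "grip_force": force on a finger pad.
Only numpy, scipy, OpenCV 4.12 (cv2) and the standard library are available. Lean on these libraries where they do the work, as an engineer would, in place of code of your own. Each camera call takes 0.05 s, during which the arm holds its last target. There are 200 camera calls.

## Working session

There is one attempt and no reset: what is moved stays moved. The work goes in short steps, Python scripts to look and compute and a tool call to move; the robot and the scene stay as the last step left them, time stands still between calls to the robot, and variables do not carry over. Pictures are saved under pics/ and viewed, at most 10 in all, crops included, and the job is handed in when it is done.

Besides the shell and the picture viewer there is one more tool, called after "Request:" as name(argument=value, ...), one argument or row to a line, values as JSON. carry_out: Moves the arm, as the interface text tells. Its arguments: {"type":"object","properties":{"commands":{"type":"array","items":{"type":"array"}},"squeeze":{"type":"number"}},"required":["commands"]}

```bash
mkdir -p pics; ls; python3 - <<'E'
from workcell import ctrl
import cv2,numpy as np,pickle
s=ctrl.sense();print({k:np.round(v,3).tolist() for k,v in s.items()})
for n in("scene","side"):
    f=ctrl.grab_frame(n);cv2.imwrite(f"pics/{n}0.png",f["pixels"][:,:,::-1]);pickle.dump(f,open(n+"0.pkl","wb"))
    print(n,{k:np.round(v,3).tolist() for k,v in f.items() if k!="pixels"})
E
```

```text
pics
{'time_s': 0.0, 'q': [-1.469, 0.291, -0.154, 1.127, 0.0, 1.432], 'qvel': [0.001, -0.001, -0.0, -0.0, -0.001, -0.0], 'effort': [0.0, -53.714, 33.137, 0.016, -0.0, 0.0], 'position': [125.15, -509.434, 244.76], 'eef_rot': [-3.118, -0.377, -0.0], 'contact_force': [-0.334, -0.071, 0.032], 'torque': [0.018, -0.011, -0.039], 'grip_force': 0.0, 'finger_gap': 85.127}
scene {'fx': 514.823, 'fy': 514.823, 'cx': 280.393, 'cy': 214.662, 'T': [[-0.787, 0.382, -0.485, 74.996], [-0.617, -0.474, 0.628, 862.856], [0.01, 0.794, 0.608, 654.456], [0.0, 0.0, 0.0, 1.0]]}
side {'fx': 421.557, 'fy': 421.557, 'cx': 279.324, 'cy': 205.716, 'T': [[-0.981, 0.108, -0.161, 368.31], [-0.193, -0.459, 0.867, 1024.035], [0.02, 0.882, 0.471, 474.195], [0.0, 0.0, 0.0, 1.0]]}
```

View pics/scene0.png

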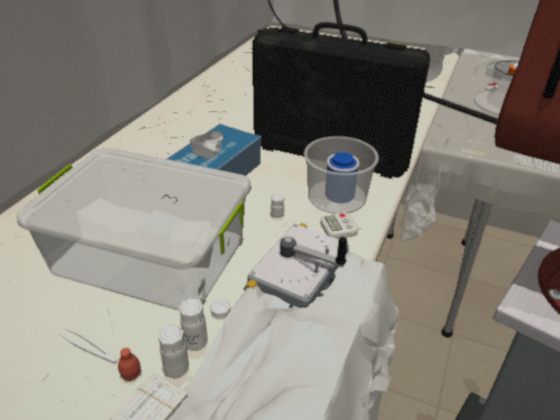

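View pics/side0.png

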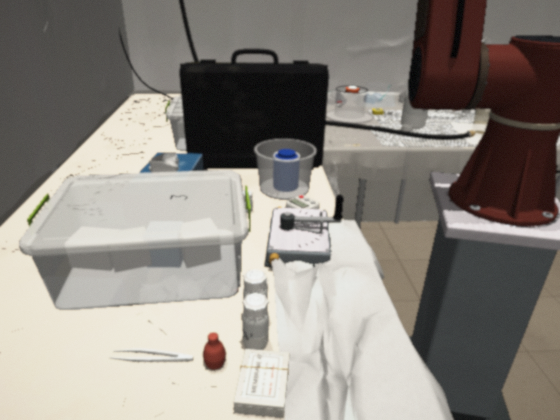

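The scene view shows the pivot near (288,245), the upright grip at (342,250), the timer at (338,224), the vial at (277,205) and the cap at (220,308). In the side view the pivot is at (288,220) and the grip at (339,208). I'll enlarge both views.

```bash
python3 - <<'E'
import cv2,numpy as np
a=cv2.imread("pics/scene0.png")[195:325,205:365];b=cv2.imread("pics/side0.png")[180:280,250:360]
a=cv2.resize(a,(480,390),interpolation=cv2.INTER_CUBIC)
b=cv2.resize(b,None,fx=2.9,fy=3.9,interpolation=cv2.INTER_CUBIC)[:390]
cv2.imwrite("pics/crop.png",np.hstack([a,b]));print(b.shape)
E
```

```text
(390, 319, 3)
```

View pics/crop.png

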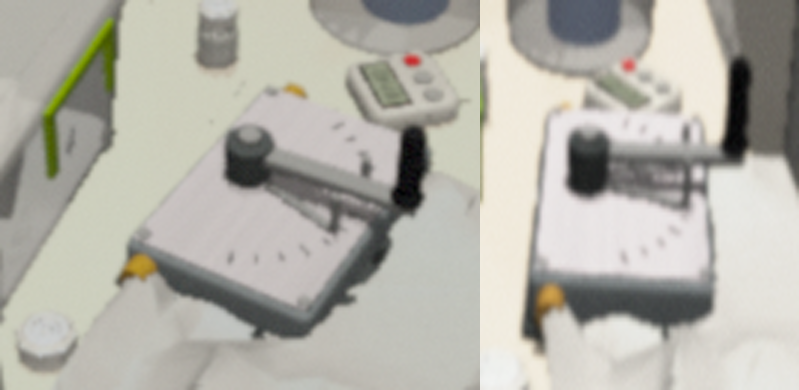

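The crops show the grip top, grip base, hub, both pins and the plate corners clearly. Next I'll triangulate them.

```bash
cat >h.py <<'E'
import numpy as np,pickle
S=pickle.load(open("scene0.pkl","rb"));D=pickle.load(open("side0.pkl","rb"))
def ray(f,u,v):
    d=np.array([(u-f["cx"])/f["fx"],-(v-f["cy"])/f["fy"],-1]);T=np.array(f["T"]);d=T[:3,:3]@d
    return T[:3,3],d/np.linalg.norm(d)
def plane(f,u,v,z):
    o,d=ray(f,u,v);return o+d*(z-o[2])/d[2]
def tri(p,q):
    A=0;b=0
    for o,d in (ray(S,*p),ray(D,*q)):
        M=np.eye(3)-np.outer(d,d);A=A+M;b=b+M@o
    return np.linalg.solve(A,b)
E
python3 - <<'E'
from h import *
np.set_printoptions(precision=1,suppress=True)
s=lambda x,y:(205+x/3,195+y/3); d=lambda x,y:(250+(x-480)/2.9,180+y/3.9)
print("grip top",tri(s(413,130),d(740,62)),plane(S,*s(413,130),110),plane(D,*d(740,62),110))
print("grip mid",plane(S,*s(410,165),88),plane(D,*d(738,105),88))
print("hub",tri(s(250,135),d(589,132)))
for z in(60,70):print(plane(S,*s(250,135),z),plane(D,*d(589,132),z))
for c in[(270,88),(133,243),(300,315),(385,235)]:print("corner",plane(S,*s(*c),37))
for c in[(548,115),(540,278),(712,280),(700,118)]:print("cornerD",plane(D,*d(*c),37))
for c in[(335,210),(367,160)]:print("pin",plane(S,*s(*c),58))
for c in[(686,185),(687,135)]:print("pinD",plane(D,*d(*c),58))
print("timer",plane(S,*s(402,85),19),"vial",plane(S,*s(217,10),47),"cap",plane(S,*s(47,330),18))
E
```

```text
grip top [387.4 290.5 112.6] [389.9 286.7 110. ] [386.9 287.  110. ]
grip mid [387.6 289.9  88. ] [386.  290.9  88. ]
hub [484.2 308.8  70.3]
[492.  298.5  60. ] [486.7 291.5  60. ]
[485. 308.  70.] [483.8 309.2  70. ]
corner [526.4 231.6  37. ]
corner [502.4 393.7  37. ]
corner [395.7 379.2  37. ]
corner [394.1 298.5  37. ]
cornerD [526.5 238.8  37. ]
cornerD [498.7 396.2  37. ]
cornerD [392.2 373.6  37. ]
cornerD [415.1 216.1  37. ]
pin [416.4 318.5  58. ]
pin [426.2 271.6  58. ]
pinD [415.2 325.9  58. ]
pinD [420.  275.5  58. ]
timer [473.3 155.8  19. ] vial [597.6 196.7  47. ] cap [507.8 460.4  18. ]
```

```bash
python3 - <<'E'
from h import *
np.set_printoptions(precision=0,suppress=True)
print("case near bottom",plane(S,410,170,0),plane(D,325,166,0),plane(S,256,152,0),plane(D,184,166,0),"top",tri((424,48),(327,66)),tri((255,32),(182,64)))
print("bowl base near",plane(S,340,208,0),plane(S,372,190,0),"rim",tri((377,158),(316,150)),tri((341,178),(284,163)))
print("bin corner",tri((248,185),(247,178)),tri((205,253),(241,239)))
E
```

```text
case near bottom [ 465. -142.    0.] [ 448. -121.    0.] [802.  24.   0.] [843. -24.   0.] top [ 466. -108.  291.] [808.  10. 289.]
bowl base near [512.  89.   0.] [493. -13.   0.] rim [465.  39. 112.] [530.  75.  72.]
bin corner [567. 315. 147.] [541. 452.  99.]
```

Request:
carry_out(
  commands=[
    [[0,0,0],[0,0,-7.1],8.5],
    [[0,0,0],[0,0,-7.1],8.5],
    [[0,0,0],[0,0,-7.1],8.5],
    [[0,0,0],[0,0,-7.1],8.5],
    [[0,0,0],[0,0,-7.1],8.5],
    [[0,0,0],[0,0,-7.1],8.5],
    [[0,0,0],[0,0,-7.1],8.5],
    [[0,0,0],[0,0,-7.1],8.5],
    [[0,0,0],[0,0,-7.1],8.5],
    [[0,0,0],[0,0,-7.1],8.5],
    [[0,0,0],[0,0,-7.1],8.5],
    [[0,0,0],[0,0,-7.1],8.5],
    [[0,0,0],[0,0,-7.1],8.5],
  ],
)

```text
time_s: 1.18
position: [125.2, -509.6, 245.0]
eef_rot: [-1.881, -2.516, -0.001]
contact_force: [-0.5, -0.4, 0.2]
finger_gap: 84.9
grip_force: 0.0
```

Request:
carry_out(
  commands=[
    [[0,0,0],[0,0,-7.1],8.5],
    [[0,0,0],[0,0,-7.1],8.5],
    [[0,0,0],[0,0,-7.1],8.5],
    [[0,0,0],[0,0,-7.1],8.5],
    [[0,0,0],[0,0,-7.1],8.5],
    [[0,0,0],[0,0,-7.1],8.5],
    [[0,0,0],[0,0,-7.1],8.5],
    [[0,0,0],[0,0,-7.1],8.5],
    [[0,0,0],[0,0,-7.1],8.5],
    [[0,0,0],[0,0,-7.1],8.5],
    [[0,0,0],[0,0,-7.1],8.5],
    [[0,0,0],[0,0,-7.1],8.5],
  ],
)

```text
time_s: 2.18
position: [125.2, -509.6, 244.9]
eef_rot: [-0.319, 3.125, 0.001]
contact_force: [-0.0, 0.0, 0.5]
finger_gap: 84.7
grip_force: 0.0
```

Request:
carry_out(
  commands=[
    [[-1.65,2.6,0],[0,0,0],8.5],
    [[-1.65,2.6,0],[0,0,0],8.5],
    [[-1.65,2.6,0],[0,0,0],8.5],
    [[-1.65,2.6,0],[0,0,0],8.5],
    [[-1.65,2.6,0],[0,0,0],8.5],
    [[-1.65,2.6,0],[0,0,0],8.5],
    [[-1.65,2.6,0],[0,0,0],8.5],
    [[-1.65,2.6,0],[0,0,0],8.5],
    [[-1.65,2.6,0],[0,0,0],8.5],
    [[-1.65,2.6,0],[0,0,0],8.5],
    [[-1.65,2.6,0],[0,0,0],8.5],
    [[-1.65,2.6,0],[0,0,0],8.5],
    [[-1.65,2.6,0],[0,0,0],8.5],
    [[-1.65,2.6,0],[0,0,0],8.5],
    [[-1.65,2.6,0],[0,0,0],8.5],
    [[-1.65,2.6,0],[0,0,0],8.5],
  ],
)

```text
time_s: 3.52
position: [302.6, -48.6, 245.3]
eef_rot: [-0.309, 3.126, -0.0]
contact_force: [1.0, -1.3, 0.8]
finger_gap: 85.2
grip_force: 0.0
```

Request:
carry_out(
  commands=[
    [[-1.28,2.63,0],[0,0,0],6],
    [[-1.28,2.63,0],[0,0,0],6],
    [[-1.28,2.63,0],[0,0,0],6],
    [[-1.28,2.63,0],[0,0,0],6],
    [[-1.28,2.63,0],[0,0,0],6],
    [[-1.28,2.63,0],[0,0,0],6],
    [[-1.28,2.63,0],[0,0,0],6],
    [[-1.28,2.63,0],[0,0,0],6],
    [[-1.28,2.63,0],[0,0,0],6],
    [[-1.28,2.63,0],[0,0,0],6],
    [[-1.28,2.63,0],[0,0,0],6],
    [[-1.28,2.63,0],[0,0,0],6],
    [[0,0,0],[0,0,0],6],
    [[0,0,0],[0,0,0],6],
  ],
)

```text
time_s: 4.68
position: [391.1, 290.2, 244.6]
eef_rot: [0.312, -3.125, 0.001]
contact_force: [-0.2, -1.3, 0.0]
finger_gap: 60.0
grip_force: 0.0
```

```bash
python3 - <<'E'
from workcell import ctrl
import cv2,numpy as np,pickle
s=ctrl.sense();print({k:np.round(v,3).tolist() for k,v in s.items() if k in("position","eef_rot","finger_gap","q","contact_force")})
f=ctrl.grab_frame("wrist");pickle.dump((s,f),open("w1.pkl","wb"));cv2.imwrite("pics/w1.png",f["pixels"][:,:,::-1])
print({k:np.round(v,3).tolist() for k,v in f.items() if k!="pixels"})
E
```

```text
{'q': [0.488, 0.22, -0.25, 1.102, -0.0, 0.289], 'position': [391.094, 290.212, 244.624], 'eef_rot': [0.312, -3.125, 0.001], 'contact_force': [-0.169, -1.343, 0.027], 'finger_gap': 60.026}
{'fx': 325.192, 'fy': 325.192, 'cx': 280.134, 'cy': 210.887, 'tool_from_camera': [[-0.0, 0.962, 0.274, 69.032], [1.0, -0.0, 0.001, 0.393], [0.001, 0.274, -0.962, -129.408], [0.0, 0.0, 0.0, 1.0]]}
```

View pics/w1.png

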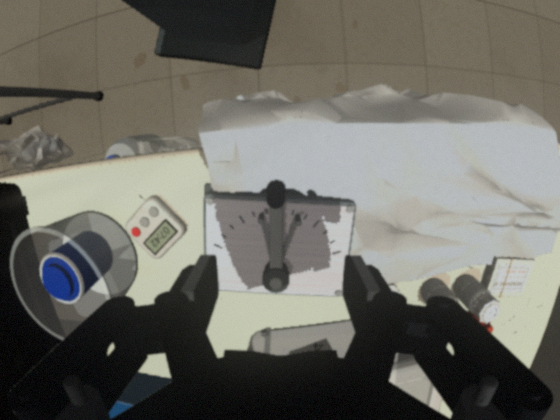

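The wrist view shows the grip top at (276,187), the hub at (275,278), and the pins beside the arm at about (263,215) and (291,218). The jaws are centred around column 280. I'll turn these into world positions.

```bash
cat >>h.py <<'E'
from scipy.spatial.transform import Rotation as R
def wplane(s,f,u,v,z):
    x,y=u-f["cx"],v-f["cy"];r=np.hypot(x,y);t=r/f["fx"]
    d=np.array([np.sin(t)*x/r,-np.sin(t)*y/r,-np.cos(t)])
    C=np.array(f["tool_from_camera"]);Q=R.from_rotvec(s["eef_rot"]).as_matrix()
    o=Q@C[:3,3]+s["position"];d=Q@C[:3,:3]@d
    return o+d*(z-o[2])/d[2]
E
python3 - <<'E'
from h import *
np.set_printoptions(precision=1,suppress=True)
s,f=pickle.load(open("w1.pkl","rb"))
for n,u,v,z in[("grip",276,187,110),("hub",275,278,70),("corner rear R",204,289,37),("rear L",353,297,37),("front R",207,187,37),("front L",355,202,37),("pinR",263,215,66),("pinL",291,218,66)]:print(n,wplane(s,f,u,v,z))
E
```

```text
grip [377.6 284.1 110. ]
hub [481. 303.  70.]
corner rear R [531.6 225.   37. ]
rear L [506.8 404.2  37. ]
front R [406.9 213.2  37. ]
front L [391.4 373.5  37. ]
pinR [416.9 278.2  66. ]
pinL [414.4 306.   66. ]
```

Request:
carry_out(
  commands=[
    [[0.1,0,1.95],[0,0,0],6],
    [[0.1,0,1.95],[0,0,0],6],
    [[0.1,0,1.95],[0,0,0],6],
    [[0.1,0,1.95],[0,0,0],6],
    [[0.1,0,1.95],[0,0,0],6],
    [[0,0,1.95],[0,0,0],6],
    [[0,0,1.95],[0,0,0],6],
    [[0,0,1.95],[0,0,0],6],
    [[0,0,0],[0,0,0],5],
    [[0,0,0],[0,0,0],4],
    [[0,0,0],[0,0,0],3],
    [[0,0,0],[0,0,0],2.2],
    [[0,0,0],[0,0,0],2.2],
    [[0,0,0],[0,0,0],2.2],
    [[0,0,0],[0,0,0],2.2],
    [[0,0,0],[0,0,0],2.2],
  ],
  squeeze=20,
)

```text
time_s: 6.07
position: [386.7, 288.5, 89.6]
eef_rot: [-0.309, 3.126, 0.0]
contact_force: [1.5, -0.8, 0.8]
finger_gap: 22.4
grip_force: 0.3
```

```bash
python3 - <<'E'
from workcell import ctrl
import cv2,numpy as np,pickle
f=ctrl.grab_frame("side");g=ctrl.grab_frame("scene")
a=cv2.resize(f["pixels"][150:280,230:390],(400,325));b=cv2.resize(g["pixels"][150:310,230:390],(325,325))
cv2.imwrite("pics/c2.png",np.hstack([a,b])[:,:,::-1])
E
```

```text
(no output)
```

View pics/c2.png

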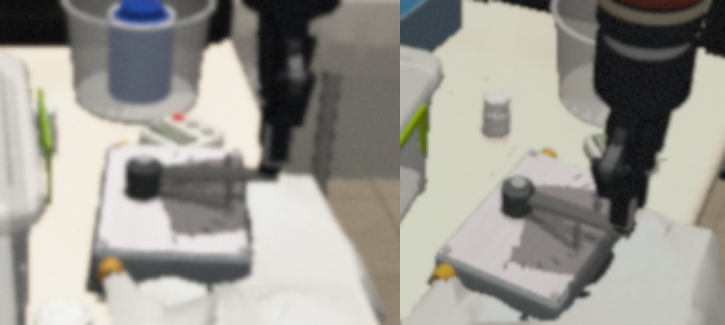

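Jaws straddle the grip. Starting the swing left along the arc.

Request:
carry_out(
  commands=[
    [[-0.01,0.5,0],[0,0,2.86],2.2],
    [[-0.01,0.5,0],[0,0,2.86],2.2],
    [[-0.01,0.5,0],[0,0,2.86],2.2],
    [[-0.01,0.5,0],[0,0,2.86],2.2],
    [[-0.01,0.5,0],[0,0,2.86],2.2],
    [[0,0,0],[0,0,0],2.2],
  ],
)

```text
time_s: 6.67
position: [384.6, 314.0, 89.3]
eef_rot: [0.085, 3.14, 0.001]
contact_force: [-1.0, -0.9, 0.7]
finger_gap: 21.6
grip_force: 0.0
```

Request:
carry_out(
  commands=[
    [[-0.01,0.5,0],[0,0,2.86],2.2],
    [[0,0,0],[0,0,0],2.2],
    [[0,0,0],[0,0,0],2.2],
  ],
)

```text
time_s: 6.92
position: [384.8, 318.2, 89.2]
eef_rot: [-0.156, -3.137, 0.0]
contact_force: [0.3, 0.5, 0.1]
finger_gap: 21.8
grip_force: 0.0
```

Request:
carry_out(
  commands=[
    [[-0.01,0.2,0],[0,0,1.15],2.2],
    [[0,0,0],[0,0,0],2.2],
    [[0,0,0],[0,0,0],2.2],
  ],
)

```text
time_s: 7.17
position: [385.2, 320.1, 89.3]
eef_rot: [-0.191, -3.136, 0.0]
contact_force: [0.4, -0.1, -0.9]
finger_gap: 22.0
grip_force: 0.1
```

Request:
carry_out(
  commands=[
    [[-0.01,0.5,0],[0,0,2.86],2.2],
    [[0,0,0],[0,0,0],2.2],
    [[0,0,0],[0,0,0],2.2],
  ],
)

```text
time_s: 7.42
position: [386.0, 325.2, 89.3]
eef_rot: [0.268, 3.13, 0.0]
contact_force: [0.6, 0.0, -0.1]
finger_gap: 22.3
grip_force: 0.0
```

Request:
carry_out(
  commands=[
    [[-0.01,0.5,0],[0,0,2.86],2.2],
    [[0,0,0],[0,0,0],2.2],
    [[0,0,0],[0,0,0],2.2],
  ],
)

```text
time_s: 7.67
position: [386.9, 330.0, 89.3]
eef_rot: [0.345, 3.123, 0.0]
contact_force: [0.2, -0.5, -0.5]
finger_gap: 22.0
grip_force: 0.0
```

Request:
carry_out(
  commands=[
    [[-0.01,0.5,0],[0,0,2.86],2.2],
    [[0,0,0],[0,0,0],2.2],
    [[0,0,0],[0,0,0],2.2],
  ],
)

```text
time_s: 7.92
position: [388.0, 334.8, 89.3]
eef_rot: [-0.422, -3.113, 0.0]
contact_force: [-0.8, 0.0, -0.4]
finger_gap: 22.1
grip_force: 0.0
```

Request:
carry_out(
  commands=[
    [[-0.01,0.5,0],[0,0,2.86],2.2],
    [[0,0,0],[0,0,0],2.2],
    [[0,0,0],[0,0,0],2.2],
  ],
)

```text
time_s: 8.17
position: [389.5, 339.6, 89.3]
eef_rot: [-0.499, -3.102, 0.0]
contact_force: [0.6, -0.5, 0.7]
finger_gap: 22.0
grip_force: 0.0
```

Request:
carry_out(
  commands=[
    [[-0.01,0.5,0],[0,0,2.86],2.2],
    [[0,0,0],[0,0,0],2.2],
    [[0,0,0],[0,0,0],2.2],
  ],
)

```text
time_s: 8.42
position: [391.2, 344.3, 89.3]
eef_rot: [-0.577, -3.088, -0.0]
contact_force: [-0.5, -0.3, -0.0]
finger_gap: 21.9
grip_force: 0.0
```

Request:
carry_out(
  commands=[
    [[-0.01,0.5,0],[0,0,2.86],2.2],
    [[0,0,0],[0,0,0],2.2],
    [[0,0,0],[0,0,0],2.2],
  ],
)

```text
time_s: 8.67
position: [393.1, 349.0, 89.3]
eef_rot: [-0.653, -3.073, -0.0]
contact_force: [-0.4, -0.3, -0.4]
finger_gap: 21.9
grip_force: 0.0
```

```bash
python3 - <<'E'
from workcell import ctrl
import cv2,numpy as np,pickle
f=ctrl.grab_frame("side");g=ctrl.grab_frame("scene")
a=cv2.resize(f["pixels"][150:280,230:390],(400,325));b=cv2.resize(g["pixels"][150:310,230:390],(325,325))
cv2.imwrite("pics/c3.png",np.hstack([a,b])[:,:,::-1])
F=np.array([ctrl.sense()["contact_force"] for _ in range(3)]);print(F.round(2))
E
```

```text
[[ 0.22  0.21 -0.22]
 [ 0.22  0.21 -0.22]
 [ 0.22  0.21 -0.22]]
```

View pics/c3.png

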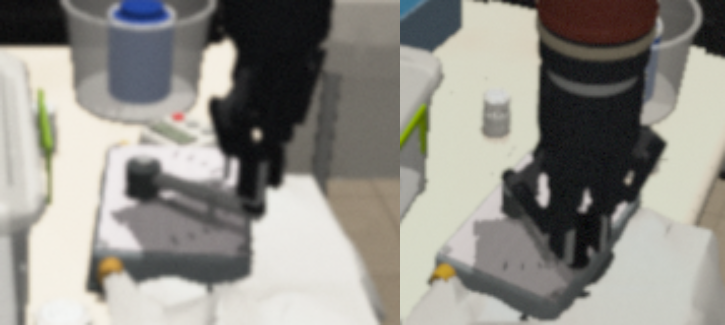

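The lever has followed the jaws left (grip at about (250,190) in the left crop) and there is no resistance yet.

Request:
carry_out(
  commands=[
    [[-0.01,0.5,0],[0,0,2.86],2.2],
    [[0,0,0],[0,0,0],2.2],
    [[0,0,0],[0,0,0],2.2],
  ],
)

```text
time_s: 9.02
position: [395.0, 353.1, 89.2]
eef_rot: [-0.731, -3.055, 0.001]
contact_force: [-0.7, -2.1, 0.3]
finger_gap: 22.2
grip_force: 1.1
```

Request:
carry_out(
  commands=[
    [[0,0.2,0],[0,0,1.15],2.2],
    [[0,0,0],[0,0,0],2.2],
    [[0,0,0],[0,0,0],2.2],
    [[0,0,0],[0,0,0],2.2],
  ],
)

```text
time_s: 9.35
position: [395.8, 354.8, 89.2]
eef_rot: [-0.764, -3.047, 0.002]
contact_force: [-1.9, -5.2, 1.5]
finger_gap: 22.0
grip_force: 2.5
```

Request:
carry_out(
  commands=[
    [[0,0.05,0],[0,0,0],2.2],
    [[0,0,0],[0,0,0],2.2],
    [[0,0,0],[0,0,0],2.2],
    [[0,0,0],[0,0,0],2.2],
    [[0,0,0],[0,0,0],2.2],
    [[0,0,0],[0,0,0],2.2],
  ],
)

```text
time_s: 9.85
position: [396.0, 355.1, 89.1]
eef_rot: [-0.764, -3.047, 0.002]
contact_force: [-1.5, -5.4, 1.6]
finger_gap: 21.6
grip_force: 2.8
```

Leaned about 6 N for over 0.5 s on the left. Next is the swing back to the right. The geometry guarantees at least 0.97 rad of tool travel before the right spot.

Request:
carry_out(
  commands=[
    [[-0.01,-0.5,0],[0,0,-2.86],2.2],
    [[-0.01,-0.5,0],[0,0,-2.86],2.2],
    [[-0.01,-0.5,0],[0,0,-2.86],2.2],
    [[-0.01,-0.5,0],[0,0,-2.86],2.2],
    [[-0.02,-0.5,0],[0,0,-2.86],2.2],
    [[-0.01,-0.5,0],[0,0,-2.86],2.2],
    [[-0.01,-0.5,0],[0,0,-2.86],2.2],
    [[-0.01,-0.5,0],[0,0,-2.86],2.2],
    [[-0.02,-0.5,0],[0,0,-2.86],2.2],
    [[-0.01,-0.5,0],[0,0,-2.86],2.2],
    [[-0.01,-0.5,0],[0,0,-2.86],2.2],
    [[-0.01,-0.5,0],[0,0,-2.86],2.2],
    [[-0.02,-0.5,0],[0,0,-2.86],2.2],
    [[-0.01,-0.5,0],[0,0,-2.86],2.2],
    [[-0.01,-0.5,0],[0,0,-2.86],2.2],
    [[-0.01,-0.5,0],[0,0,-2.86],2.2],
    [[0,0,0],[0,0,0],2.2],
    [[0,0,0],[0,0,0],2.2],
  ],
)

```text
time_s: 11.35
position: [389.5, 278.6, 89.5]
eef_rot: [-0.478, 3.104, 0.001]
contact_force: [0.1, 1.3, -0.4]
finger_gap: 21.8
grip_force: 0.0
```

Request:
carry_out(
  commands=[
    [[-0.01,-0.5,0],[0,0,-2.86],2.2],
    [[0,-0.5,0],[0,0,-2.86],2.2],
    [[0,0,0],[0,0,0],2.2],
    [[0,0,0],[0,0,0],2.2],
  ],
)

```text
time_s: 11.68
position: [392.7, 269.1, 89.4]
eef_rot: [-0.63, 3.077, 0.001]
contact_force: [-0.3, -0.3, -0.1]
finger_gap: 22.2
grip_force: 0.0
```

Request:
carry_out(
  commands=[
    [[0,-0.5,0],[0,0,-2.86],2.2],
    [[0,0,0],[0,0,0],2.2],
    [[0,0,0],[0,0,0],2.2],
  ],
)

```text
time_s: 11.93
position: [394.5, 264.5, 89.3]
eef_rot: [-0.707, 3.061, 0.0]
contact_force: [-0.6, -0.5, -0.7]
finger_gap: 22.2
grip_force: 0.0
```

Request:
carry_out(
  commands=[
    [[0,-0.5,0],[0,0,-2.86],2.2],
    [[0,0,0],[0,0,0],2.2],
    [[0,0,0],[0,0,0],2.2],
  ],
)

```text
time_s: 12.18
position: [396.6, 259.9, 89.3]
eef_rot: [-0.783, 3.042, 0.0]
contact_force: [-0.8, -0.2, -0.4]
finger_gap: 22.2
grip_force: 0.0
```

Request:
carry_out(
  commands=[
    [[0,-0.5,0],[0,0,-2.86],2.2],
    [[0,0,0],[0,0,0],2.2],
    [[0,0,0],[0,0,0],2.2],
  ],
)

```text
time_s: 12.43
position: [399.1, 255.5, 89.3]
eef_rot: [-0.858, 3.022, 0.0]
contact_force: [-0.1, 0.6, -0.8]
finger_gap: 21.6
grip_force: 0.0
```

Request:
carry_out(
  commands=[
    [[0,-0.5,0],[0,0,-2.86],2.2],
    [[0,0,0],[0,0,0],2.2],
    [[0,0,0],[0,0,0],2.2],
  ],
)

```text
time_s: 12.68
position: [401.7, 251.2, 89.3]
eef_rot: [-0.933, 3.0, -0.0]
contact_force: [-0.1, -0.2, 1.0]
finger_gap: 22.4
grip_force: 0.0
```

Request:
carry_out(
  commands=[
    [[0,-0.5,0],[0,0,-2.86],2.2],
    [[0,0,0],[0,0,0],2.2],
    [[0,0,0],[0,0,0],2.2],
  ],
)

```text
time_s: 12.93
position: [404.5, 247.1, 89.3]
eef_rot: [-1.008, 2.976, -0.0]
contact_force: [-0.2, 0.4, -0.3]
finger_gap: 21.7
grip_force: 0.0
```

Request:
carry_out(
  commands=[
    [[0,-0.5,0],[0,0,-2.86],2.2],
    [[0,0,0],[0,0,0],2.2],
    [[0,0,0],[0,0,0],2.2],
  ],
)

```text
time_s: 13.18
position: [407.6, 243.2, 89.3]
eef_rot: [-1.082, 2.949, -0.0]
contact_force: [-0.3, 0.2, 0.7]
finger_gap: 21.7
grip_force: 0.0
```

Request:
carry_out(
  commands=[
    [[0,-0.5,0],[0,0,-2.86],2.2],
    [[0,0,0],[0,0,0],2.2],
    [[0,0,0],[0,0,0],2.2],
  ],
)

```text
time_s: 13.43
position: [410.7, 239.3, 89.3]
eef_rot: [1.155, -2.921, -0.0]
contact_force: [0.7, -0.2, 0.1]
finger_gap: 21.8
grip_force: 0.1
```

Request:
carry_out(
  commands=[
    [[0,-0.4,0],[0,0,-2.29],2.2],
    [[0,0,0],[0,0,0],2.2],
    [[0,0,0],[0,0,0],2.2],
  ],
)

```text
time_s: 13.68
position: [413.0, 236.8, 89.2]
eef_rot: [1.214, -2.897, -0.002]
contact_force: [-2.7, 3.2, 0.8]
finger_gap: 22.1
grip_force: 2.2
```

Request:
carry_out(
  commands=[
    [[0,-0.1,0],[0,0,-0.6],2.2],
    [[0,0,0],[0,0,0],2.2],
    [[0,0,0],[0,0,0],2.2],
    [[0,0,0],[0,0,0],2.2],
  ],
)

```text
time_s: 14.02
position: [413.7, 236.2, 89.2]
eef_rot: [1.23, -2.89, -0.002]
contact_force: [-3.8, 3.8, 1.7]
finger_gap: 21.8
grip_force: 2.7
```

Request:
carry_out(
  commands=[
    [[0,-0.04,0],[0,0,0],2.2],
    [[0,0,0],[0,0,0],2.2],
    [[0,0,0],[0,0,0],2.2],
    [[0,0,0],[0,0,0],2.2],
    [[0,0,0],[0,0,0],2.2],
    [[0,0,0],[0,0,0],2.2],
  ],
)

```text
time_s: 14.52
position: [413.8, 236.0, 89.2]
eef_rot: [1.23, -2.89, -0.002]
contact_force: [-4.3, 4.9, 1.0]
finger_gap: 22.0
grip_force: 3.2
```

Request:
carry_out(
  commands=[
    [[-0.01,0.5,0],[0,0,2.86],2.2],
    [[-0.01,0.5,0],[0,0,2.86],2.2],
    [[-0.01,0.5,0],[0,0,2.86],2.2],
    [[-0.02,0.5,0],[0,0,2.86],2.2],
    [[-0.01,0.5,0],[0,0,2.86],2.2],
    [[-0.01,0.5,0],[0,0,2.86],2.2],
    [[-0.01,0.5,0],[0,0,2.86],2.2],
    [[-0.02,0.5,0],[0,0,2.86],2.2],
    [[-0.01,0.5,0],[0,0,2.86],2.2],
    [[-0.01,0.5,0],[0,0,2.86],2.2],
    [[-0.01,0.5,0],[0,0,2.86],2.2],
    [[-0.02,0.5,0],[0,0,2.86],2.2],
    [[-0.01,0.5,0],[0,0,2.86],2.2],
    [[-0.01,0.3,0],[0,0,1.72],2.2],
    [[0,0,0],[0,0,0],2.2],
    [[0,0,0],[0,0,0],2.2],
  ],
)

```text
time_s: 15.85
position: [384.7, 294.9, 89.3]
eef_rot: [-0.2, 3.135, -0.001]
contact_force: [-0.3, 0.2, -0.2]
finger_gap: 22.3
grip_force: 0.0
```

Request:
carry_out(
  commands=[
    [[0,0,0],[0,0,0],3],
    [[0,0,0],[0,0,0],4],
    [[0,0,0],[0,0,0],5],
    [[0,0,0],[0,0,0],6],
    [[0,0,0],[0,0,0],6],
    [[0,0,0],[0,0,0],6],
    [[0,0,0],[0,0,0],6],
    [[0,0,-1],[0,0,0],6],
    [[0,0,-2],[0,0,0],6],
    [[0,0,-2],[0,0,0],6],
    [[0,0,-2],[0,0,0],6],
    [[0,0,-2],[0,0,0],6],
    [[0,0,-2],[0,0,0],6],
    [[0,0,-2],[0,0,0],6],
    [[0,0,-2],[0,0,0],6],
    [[0,0,0],[0,0,0],6],
    [[0,0,0],[0,0,0],6],
  ],
)

```text
time_s: 17.27
position: [385.1, 295.2, 240.1]
eef_rot: [-0.2, 3.133, 0.001]
contact_force: [-0.9, 0.1, -0.0]
finger_gap: 60.5
grip_force: 0.0
```

```bash
python3 - <<'E'
from workcell import ctrl
import cv2,numpy as np,pickle
s=ctrl.sense();f=ctrl.grab_frame("wrist");pickle.dump((s,f),open("w2.pkl","wb"))
cv2.imwrite("pics/w2.png",cv2.resize(f["pixels"][150:310,170:390,::-1],None,fx=3.5,fy=3.5,interpolation=cv2.INTER_CUBIC))
E
```

```text
(no output)
```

View pics/w2.png

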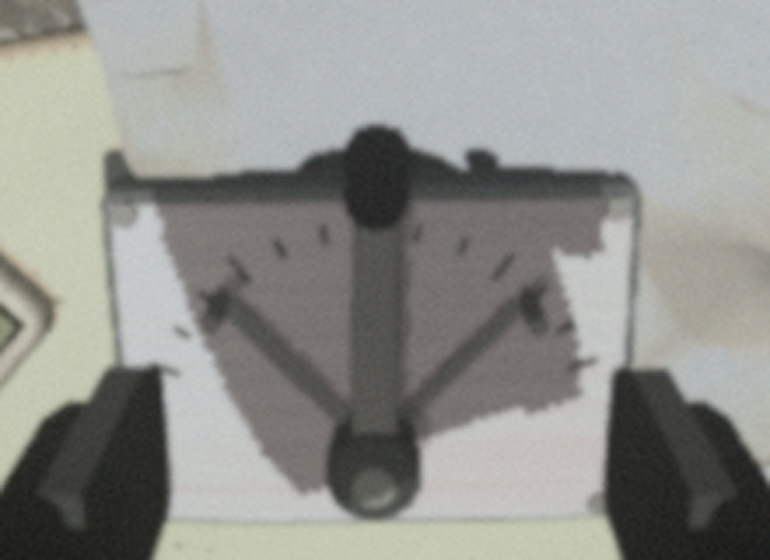

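The lever's middle line is at column 377, and the pins at (215,300) and (535,305) stand about 160 px to either side, so it is midway. The gripper is clear, so I'm handing in.

```bash
python3 -c "
from workcell import ctrl
print(ctrl.close_job())"
```

```text
the job is handed in; nothing more can be done
None
```

I swung the lever to both stiff spots and leaned on each with about 6 N. It now stands midway between the two pointers, judged from the last wrist picture. The gripper is clear and the job was handed in at about 17 s; no verdict came back.

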